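# Fit the chain sprocket on the gearmotor's studded hub

## Robot

A 6-joint arm with a two-finger parallel gripper is mounted at the origin on the work surface. World frame = base frame: x ahead of the robot, y to its left, z up, the work surface at z = 0. Lengths are in m, angles in rad, forces in N, time in s.
With the tool pointing down it reaches from about 0.35 to 0.85 m from the base axis. Payload 8.1 kg.
Tool frame: the origin (TCP) lies at the very end of the fingers, on their centre line; the grasp point (between the pads) lies 19 mm behind it; x points along the fingers, y is the direction in which the jaws open and shut, and the axes are right-handed (so a half turn about x gives the same grasp; the last joint's range is limited). The gripper opens to 93 mm and grips with 3 to 60 N. Pads are 15 mm wide; open, the fingers measure 128 mm over their backs; the gripper's body (75 mm by 188 mm) begins 65 mm behind the grasp point.
Start: joints at [1.035, 0.13, 1.488, -0, 1.523, -0.085], TCP at [0.261, 0.54, 0.219] pointing down, gripper open.
Joint ranges: [-2.96, 2.96], [-0.89, 2.26], [0.02, 2.5], [-1.34, 4.48], [0, 2.73], [-2.66, 2.66]. Speed limits (rad/s): [2.39, 2.39, 2.79, 3.14, 3.14, 3.14].

## Interface

Orientations are given as a rotation vector (axis times angle).
In Python, from plant import * gives the robot as it stands. The module is installed in compiled form; this text tells all that it offers.
- The arm moves only by the tool apply_moves, never from a script. Its argument "series" is a list of rows, each an object with "jaw": the gripper's target within -1 to 1 (shut at 1, half-way at 0, fully open at -1); "linear": the shift along the tool's x, y, z normalised to -1 to 1, where 1 is 0.6 m, a list of three; "roll": the turn about the tool's x normalised to -1 to 1, where 1 is 30 degrees. A call has 1 to 20 rows; each row is the pose to reach, as a shift and turn from the pose measured when the call began, along the tool's axes at that moment; what a row does not reach only later rows make up. A row lasts 1/8 s, in which the tool goes at most 62.5 mm and 10.7 degrees, less where a joint would pass 70% of its speed; a pose out of reach is approached as far as the arm can. A call with a number of a shift or a turn outside -1 to 1 is refused whole. A call with a gripper value outside its range is refused whole. The fingers move at their own pace and stop on an object; "force" is the grip in N (left out, the last holds). Time passes only in rows, so rows that repeat a pose let the fingers close. It gives the time, the measured TCP pose, the force and the opening at its end, in the units of the state.
- read_state(): the state, without advancing time (a new reading comes with each control period).
- read_camera(name): name is "scene" or "top" or "wrist"; returns a dict with "pixels" (420x560x3 uint8, blue, green, red), "intrinsics" (3x3 intrinsics, pixels), "D" ([k1, k2, p1, p2, k3] as OpenCV has them; the pictures are not rectified), "rvec" (rotation vector, rad) and "tvec" (3), from world to camera coordinates, as OpenCV has them; the wrist camera has in their place "tool_from_camera" (4x4, takes a point from camera to tool coordinates, whose origin is the TCP and whose axes are the tool frame's). Camera axes: x right, y down, z forward; pixel columns grow to the right and rows downward; lengths in m; the calibration is good to about 2 mm. A picture is of the moment at which its call begins: read the wrist's pose just before it. There is no depth.
- close_job(): hands the job in, once; it reports no verdict.
The state is a dict: "t": time; "q": joint angles; "dq": joint speeds; "joint_torque": joint torques, N m; "tool_pos": TCP position; "orientation": TCP orientation; "force": force on the tool from outside, world axes, zero at the start; "wrist_torque": the same for the moment, N m; "opening": finger opening in m.
Only numpy, scipy, OpenCV 4.12 (cv2) and the standard library are available. Lean on these libraries where they do the work, as an engineer would, in place of code of your own. Each camera call takes 0.05 s, during which the arm holds its last target. There are 200 camera calls.

## Task

Fit the loose chain sprocket on the gearmotor's upright hub: slip it boss upward over the central spigot, turn it until the four studs find its four holes, and slide it down until it sits fully home and flat on the hub face. Do it gently: feel for the studs under a light load, never press or knock hard on the gearmotor and do not let the sprocket drop. Leave it released there and leave the other things on the bench where they are.

Things in the scene. Friction and masses are not known exactly. Their poses are not given: they have to be found in the camera images.
- sprocket: The loose steel chain sprocket, 0.4 to 0.6 kg, lying boss upward. Toothed disc 107 mm across, 10 mm thick. Origin: centre of its underside; z up along the bore (26.4 mm, right through). Four round 11 mm through holes on its diagonals at x, y = +-26 mm (36.8 mm from the axis): it fits the studs alike in each quarter turn.
- boss_top (a point): Centre of the top of the sprocket's square boss, 40 mm above its underside. The boss is 44 x 44 mm across flats and stands 30 mm above the disc, its flats square to the sprocket's x and y: it can be gripped across x or across y. Axes as the sprocket's.
- gearmotor: Gearmotor fixed on the bench: grey box 120 x 120 mm, 70 mm tall, foot plate 150 mm square, blue motor of 76 mm diameter out along its +x to 192 mm (terminal box 95 mm high). Origin: underside, on the hub axis, z up. On top a steel hub, 94 mm across, 12 mm thick. Nothing may press on or strike it with more than 80 N, even for a moment (touch down at 10 to 20 mm/s, push with 5 to 10 N).
- seat (a point): Centre of the hub's upper face, 82 mm above the bench; axes as the gearmotor's. Fully home, the sprocket's origin is here. Four studs, 8 mm diameter, rise 16 mm from the face, on a 52 mm square. The hub's angle is NOT reported: the studs stand 8 to 82 degrees (unknown) counter-clockwise from the diagonals of these x, y axes. The gear holds the hub still (4 N m to turn).
- spigot_tip (a point): Top of the hub's central spigot, 44 mm above the seat: 24 mm diameter, last 6 mm tapering to 16 mm. On the spigot but not matched to the studs, the sprocket rests on their tips, 16 mm above the seat; matched within about 2 degrees it slides down. Home, the spigot stands 4 mm above the boss and the studs 6 mm above the disc.
- bearing: Bystander: small steel bearing ring 42 mm across, 12 mm tall, origin at the centre of its underside.
- wrench: Bystander: steel wrench, 150 mm long, lying along its x.
- carton: Bystander: small cardboard carton 90 x 70 x 55 mm, origin at the centre of its underside.
- oil: Bystander: white bottle, 50 mm diameter, 130 mm tall, origin at the centre of its underside.
- tape: Bystander: roll of brown tape, 96 mm across, 30 mm tall, origin at the centre of its underside.
- pulley: Bystander: aluminium grooved pulley 70 mm across, 30 mm tall, without stud holes, origin at the centre of its underside.
- screwdriver: Bystander: screwdriver lying along its x, handle towards -x.

How it is judged:
On the way:
1. the sprocket is on the spigot, upright, above the seat (horizontal distance between sprocket and seat below 0.006 m and z of sprocket in the frame of seat between 0.006 and 0.042 m and angle between sprocket's own z axis and vertical below 0.2 rad), for 0.1 s.
At the end, for the whole second after the job is handed in: The sprocket sits boss up on the hub with the studs through its holes: its underside within 3 mm of the seat, its axis within 4 mm of the hub's, tilted less than 0.04 rad, at rest and released (horizontal distance between sprocket and seat below 0.004 m and z of sprocket in the frame of seat below 0.003 m and angle between sprocket's own z axis and vertical below 0.04 rad and linear speed of sprocket below 0.01 m/s and angular speed of sprocket below 0.05 rad/s); the robot touches nothing.
It fails at once if something pressed on or struck the gearmotor with more than 80 N (contact force between gearmotor and anything else above 80 N).
It fails at once if a bystander was moved by more than 30 mm (distance of any of bearing, wrench, carton, oil, tape, pulley, screwdriver from where it was at the start of the episode above 0.03 m).
It also fails if it takes over 64 s, if anything falls off the work surface, if the arm or the gripper's body presses on something with over 40 N, if the wrist force passes 120 N, or if a joint passes its speed limit or range.

## Working session

There is one attempt and no reset: what is moved stays moved. The work goes in short steps, Python scripts to look and compute and a tool call to move; the robot and the scene stay as the last step left them, time stands still between calls to the robot, and variables do not carry over. Pictures are saved under pics/ and viewed, about 8 in all and at most 12, crops included, and the job is handed in when it is done.

Besides the shell and the picture viewer there is one more tool, called after ">>>" in YAML: its name, and indented under it one key for each argument. apply_moves: Moves the arm, as the interface text tells. Its arguments: {"type":"object","properties":{"series":{"type":"array"},"force":{"type":"number"}},"required":["series"]}

```bash
mkdir -p pics; cat > h.py <<'E'
from plant import *
import numpy as np, cv2
def shot(name,fn=None):
    s=read_state(); c=read_camera(name); c['s']=s
    if fn: cv2.imwrite('pics/'+fn,c['pixels'])
    return c
def pose(c):
    "R (cam->world), origin"
    if 'rvec' in c:
        R=cv2.Rodrigues(np.array(c['rvec'],float))[0]; return R.T, -R.T@np.array(c['tvec'],float).ravel()
    Rt=cv2.Rodrigues(np.array(c['s']['orientation'],float))[0]; T=np.array(c['tool_from_camera'])
    return Rt@T[:3,:3], Rt@T[:3,3]+np.array(c['s']['tool_pos'])
def cast(c,uv,z):
    p=cv2.undistortPoints(np.array(uv,float).reshape(-1,1,2),np.array(c['intrinsics']),np.array(c['D'])).reshape(-1,2)
    R,o=pose(c); d=np.c_[p,np.ones(len(p))]@R.T
    return o+d*((z-o[2])/d[:,2])[:,None]
def proj(c,P):
    R,o=pose(c); rv=cv2.Rodrigues(R.T)[0]
    return cv2.projectPoints(np.array(P,float).reshape(-1,1,3),rv,-R.T@o,np.array(c['intrinsics']),np.array(c['D']))[0].reshape(-1,2)
E
python3 - <<'E'
from h import *
print(read_state())
for n in('top','scene'):
    c=shot(n,n+'0.png'); print(n,pose(c)[1],c['intrinsics'])
    np.savez(n+'0.npz',**{k:c[k] for k in('pixels','intrinsics','D','rvec','tvec')})
E
```

```text
{'t': 0.0, 'q': array([ 1.03460834e+00,  1.31139817e-01,  1.48926660e+00, -2.53491367e-05,
        1.52299871e+00, -8.53703686e-02]), 'dq': array([-0.00036958, -0.00141019, -0.00184067, -0.00045184,  0.00158314,
       -0.000908  ]), 'joint_torque': array([-1.39470307e-03, -5.59844148e+01, -4.91758311e+01,  7.66448211e-02,
        3.53428570e-02, -1.38616583e-04]), 'tool_pos': array([0.26110386, 0.53958063, 0.21760716]), 'orientation': array([ 0.35218156,  1.54226349, -0.35492355]), 'force': array([-0.38844502, -0.07953605, -1.01101938]), 'wrist_torque': array([-0.02749737,  0.0138435 , -0.01400589]), 'opening': 0.09291780489095955}
top [0.22334605 0.00597363 1.65872817] [[525.39336552   0.         277.91218813]
 [  0.         525.39336552 208.73503362]
 [  0.           0.           1.        ]]
scene [0.99126318 0.53837975 0.89700643] [[424.17849801   0.         279.33594694]
 [  0.         424.17849801 211.19883833]
 [  0.           0.           1.        ]]
```

View pics/top0.png

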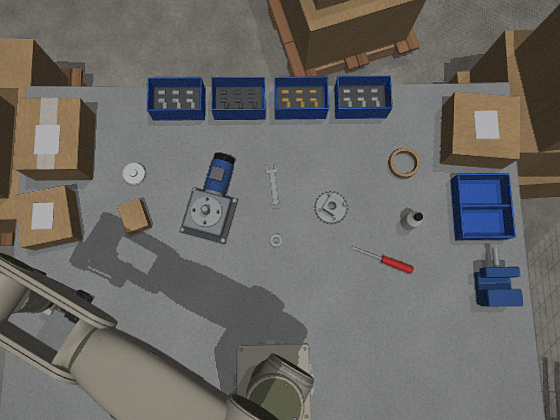

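View pics/scene0.png

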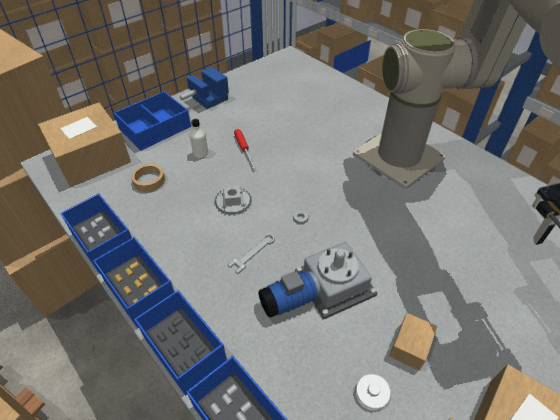

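The top view shows the sprocket near (331,207) and the gearmotor hub near (208,210), with the motor pointing up the image. In the scene view the sprocket is at (233,200) and the hub at (340,265). I'll get rough positions next.

```bash
python3 - <<'E'
from h import *
np.set_printoptions(precision=4,suppress=True)
c=dict(np.load('top0.npz'));d=dict(np.load('scene0.npz'))
print('spr',cast(c,[331,207],.01),cast(d,[233,202],.01))
print('hub',cast(c,[208,210],.082),cast(d,[340,266],.082))
print('motor end',cast(c,[226,156],.04),'osc',cast(c,[[276,240],[414,218],[133,215]],.01))
w=read_camera('wrist');print(w['tool_from_camera'],w['intrinsics'],w['D'])
s=read_state();print(cv2.Rodrigues(s['orientation'])[0])
E
```

```text
spr [[ 0.5301 -0.1914  0.01  ]] [[ 0.5355 -0.1795  0.01  ]]
hub [[0.5121 0.1922 0.082 ]] [[0.5097 0.2067 0.082 ]]
motor end [[0.6938 0.1415 0.04  ]] osc [[ 0.4263 -0.0141  0.01  ]
 [ 0.4911 -0.4539  0.01  ]
 [ 0.5123  0.4361  0.01  ]]
[[ 0.0002 -0.2525  0.9676 -0.1665]
 [ 1.      0.0003 -0.0001  0.0005]
 [-0.0003  0.9676  0.2525 -0.0694]
 [ 0.      0.      0.      1.    ]] [[314.7121   0.     281.0386]
 [  0.     314.7121 208.9039]
 [  0.       0.       1.    ]] [0.0017 0.     0.     0.     0.    ]
[[-0.0007  0.4357  0.9001]
 [-0.0013  0.9001 -0.4357]
 [-1.     -0.0015 -0.0001]]
```

>>> apply_moves:
  series:
    - {"jaw":-1,"linear":[-0.13,-0.1,0.2],"roll":0}
    - {"jaw":-1,"linear":[-0.13,-0.1,0.2],"roll":0}
    - {"jaw":-1,"linear":[-0.13,-0.33,0.62],"roll":0}
    - {"jaw":-1,"linear":[-0.13,-0.33,0.62],"roll":0}
    - {"jaw":-1,"linear":[-0.13,-0.33,0.62],"roll":0}
    - {"jaw":-1,"linear":[-0.13,-0.33,0.62],"roll":0}
    - {"jaw":-1,"linear":[-0.13,-0.33,0.62],"roll":0}
    - {"jaw":-1,"linear":[-0.13,-0.33,0.62],"roll":0}
    - {"jaw":-1,"linear":[-0.13,-0.33,0.62],"roll":0}
    - {"jaw":-1,"linear":[-0.13,-0.33,0.62],"roll":0}
    - {"jaw":-1,"linear":[-0.13,-0.33,0.62],"roll":0}
    - {"jaw":-1,"linear":[-0.13,-0.33,0.62],"roll":0}

```text
t: 1.65
tool_pos: [0.5094, 0.2004, 0.2961]
orientation: [0.351, 1.542, -0.353]
force: [0.5, -0.5, 0.0]
opening: 0.0931
```

```bash
cat >> h.py <<'E'
import pickle
def save(c,n): pickle.dump(c,open(n+'.pkl','wb')); cv2.imwrite('pics/'+n+'.png',c['pixels'])
def load(n): return pickle.load(open(n+'.pkl','rb'))
E
python3 - <<'E'
from h import *
c=shot('wrist');save(c,'w_hub');print(c['s']['t'],c['s']['tool_pos'],pose(c)[1],c['s']['force'])
E
```

```text
1.65 [0.50936227 0.20035379 0.29611406] [0.44719215 0.23117019 0.4626655 ] [ 0.46534831 -0.51824605  0.03747122]
```

View pics/w_hub.png

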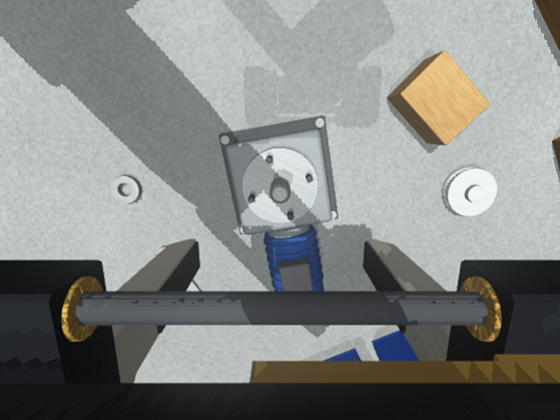

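The wrist view shows the hub near (281,188) with four dark studs around it, near (269,160), (309,177), (291,215) and (251,198). I'll enlarge that area.

```bash
python3 - <<'E'
from h import *
c=load('w_hub')
cv2.imwrite('pics/hubcrop.png',cv2.resize(c['pixels'][140:240,225:340],None,fx=6,fy=6,interpolation=cv2.INTER_CUBIC))
E
```

```text
(no output)
```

View pics/hubcrop.png

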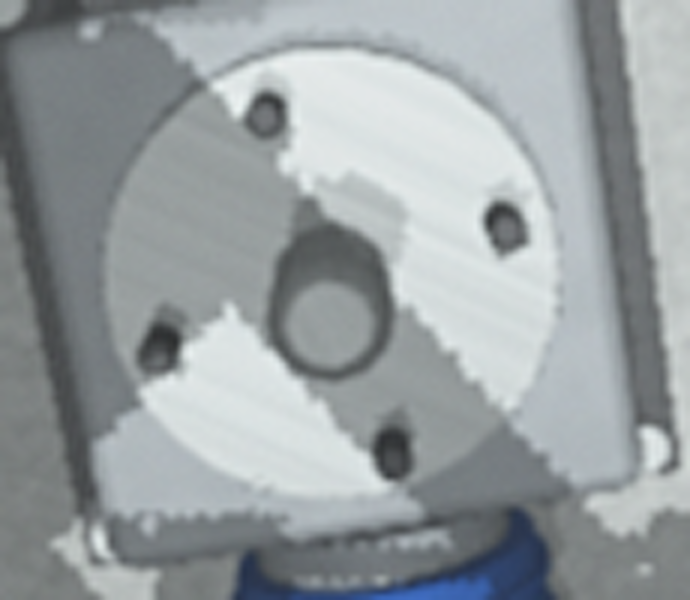

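The studs' lighter top discs sit at crop pixels (268,117), (510,230), (393,458) and (157,352). The spigot top is at (330,325), and the hub rim's centre is about (331,271).

```bash
python3 - <<'E'
from h import *
np.set_printoptions(precision=4,suppress=True)
c=load('w_hub'); f=lambda a:(np.array(a,float)+.5)/6-.5+[225,140]
P=cast(c,f([[268,117],[510,230],[393,458],[157,352]]),.098);m=P.mean(0)
print(P,m,np.linalg.norm((P-m)[:,:2],axis=1))
a=np.degrees(np.arctan2(*(P-m)[:,1::-1].T));print('stud angles',a, 'mod90',a%90)
print('spigot',cast(c,f([330,325]),.126),'rim',cast(c,f([331,271]),.082))
# box corners top (70mm)
s=c['s'];R=cv2.Rodrigues(s['orientation'])[0];print('tool y angle',np.degrees(np.arctan2(R[1,1],R[0,1])))
# sprocket in top image
t=dict(np.load('top0.npz'));cv2.imwrite('pics/sprtop.png',cv2.resize(t['pixels'][180:235,300:362],None,fx=8,fy=8,interpolation=cv2.INTER_CUBIC))
E
```

```text
[[0.4734 0.2029 0.098 ]
 [0.5134 0.2356 0.098 ]
 [0.5452 0.1954 0.098 ]
 [0.5053 0.1627 0.098 ]] [0.5093 0.1991 0.098 ] [0.0361 0.0367 0.0361 0.0367]
stud angles [174.0793  83.6202  -5.9324 -96.3511] mod90 [84.0793 83.6202 84.0676 83.6489]
spigot [[0.51   0.1986 0.126 ]] rim [[0.5081 0.1994 0.082 ]]
tool y angle 64.26197315222785
```

>>> apply_moves:
  series:
    - {"jaw":-1,"linear":[0.02,-0.56,0.315],"roll":0}
    - {"jaw":-1,"linear":[0.02,-0.56,0.315],"roll":0}
    - {"jaw":-1,"linear":[0.02,-0.56,0.315],"roll":0}
    - {"jaw":-1,"linear":[0.02,-0.56,0.315],"roll":0}
    - {"jaw":-1,"linear":[0.02,-0.56,0.315],"roll":0}
    - {"jaw":-1,"linear":[0.02,-0.56,0.315],"roll":0}
    - {"jaw":-1,"linear":[0.02,-0.56,0.315],"roll":0}
    - {"jaw":-1,"linear":[0.02,-0.56,0.315],"roll":0}
    - {"jaw":-1,"linear":[0.02,-0.56,0.315],"roll":0}
    - {"jaw":-1,"linear":[0.02,-0.56,0.315],"roll":0}
    - {"jaw":-1,"linear":[0.02,-0.56,0.315],"roll":0}

```text
t: 3.08
tool_pos: [0.5339, -0.1835, 0.2848]
orientation: [0.35, 1.542, -0.352]
force: [0.7, -0.9, 0.5]
opening: 0.0929
```

```bash
python3 - <<'E'
from h import *
c=shot('wrist');save(c,'w_spr');print(c['s']['t'],c['s']['tool_pos'],c['s']['q'])
u,v=proj(c,[[.533,-.185,.03]])[0].astype(int);u-=60;v-=50;print(u,v)
cv2.imwrite('pics/sprcrop.png',cv2.resize(c['pixels'][v:v+100,u:u+120],None,fx=6,fy=6,interpolation=cv2.INTER_CUBIC))
E
```

```text
3.075 [ 0.5338914  -0.1835428   0.28481925] [-4.21091218e-01  1.59754374e-02  1.48865725e+00 -1.26779995e-03
  1.63664553e+00 -1.54400009e+00]
219 129
```

View pics/sprcrop.png

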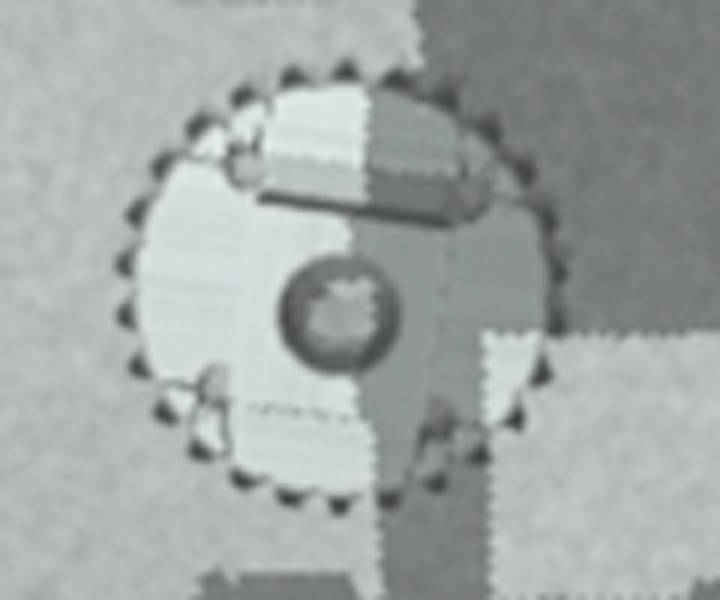

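The bore's top circle is centred at crop (340,315) and the disc rim at (340,286). The boss's rear edge runs from (258,200) to (447,224), and the holes are near (245,165), (475,190), (215,395) and (437,425).

```bash
python3 - <<'E'
from h import *
np.set_printoptions(precision=4,suppress=True)
c=load('w_spr'); f=lambda a:(np.array(a,float)+.5)/6-.5+[219,129]
print('bore',cast(c,f([340,315]),.04),'rim',cast(c,f([340,286]),.006))
H=cast(c,f([[245,165],[475,190],[437,425],[215,395]]),.01);m=H.mean(0);print(H,m)
a=np.degrees(np.arctan2(*(H-m)[:,1::-1].T));print('holes',np.linalg.norm((H-m)[:,:2],axis=1),a%90-45)
E=cast(c,f([[258,200],[447,224]]),.04);d=np.diff(E,axis=0)[0];print('edge',np.linalg.norm(d),np.degrees(np.arctan2(d[1],d[0]))%90)
print(pose(c)[1])
E
```

```text
bore [[ 0.5307 -0.1903  0.04  ]] rim [[ 0.5293 -0.1904  0.006 ]]
[[ 0.494  -0.1975  0.01  ]
 [ 0.5222 -0.152   0.01  ]
 [ 0.569  -0.1837  0.01  ]
 [ 0.5395 -0.2284  0.01  ]] [ 0.5312 -0.1904  0.01  ]
holes [0.0379 0.0395 0.0385 0.0389] [-34.1452 -31.883  -34.9966 -32.6812]
edge 0.04133241219830861 57.145496800632856
[ 0.4716 -0.1528  0.4513]
```

>>> apply_moves:
  series:
    - {"jaw":-1,"linear":[0.1,-0.013,0],"roll":0.24}
    - {"jaw":-1,"linear":[0.2,-0.013,0],"roll":0.24}
    - {"jaw":-1,"linear":[0.28,-0.013,0],"roll":0.24}
    - {"jaw":-1,"linear":[0.34,-0.013,0],"roll":0.24}
    - {"jaw":-1,"linear":[0.39,-0.013,0],"roll":0.24}
    - {"jaw":-1,"linear":[0.42,-0.013,0],"roll":0.24}
    - {"jaw":-1,"linear":[0.44,-0.013,0],"roll":0.24}
    - {"jaw":-1,"linear":[0.447,-0.013,0],"roll":0.24}
    - {"jaw":-1,"linear":[0.447,-0.013,0],"roll":0.24}
    - {"jaw":-1,"linear":[0.447,-0.013,0],"roll":0.24}

```text
t: 4.38
tool_pos: [0.5312, -0.1915, 0.0177]
orientation: [0.448, 1.522, -0.451]
force: [-0.1, -0.9, -0.3]
opening: 0.0931
```

>>> apply_moves:
  series:
    - {"jaw":1,"linear":[0,0,0],"roll":0}
    - {"jaw":1,"linear":[0,0,0],"roll":0}
    - {"jaw":1,"linear":[0,0,0],"roll":0}
    - {"jaw":1,"linear":[0,0,0],"roll":0}
    - {"jaw":1,"linear":[0,0,0],"roll":0}
    - {"jaw":1,"linear":[0,0,0],"roll":0}
  force: 40

```text
t: 5.12
tool_pos: [0.5311, -0.1915, 0.0176]
orientation: [0.448, 1.522, -0.451]
force: [-0.6, 0.4, 0.2]
opening: 0.0437
```

>>> apply_moves:
  series:
    - {"jaw":1,"linear":[-0.01,0,0],"roll":0}
    - {"jaw":1,"linear":[-0.04,0,0],"roll":0}
    - {"jaw":1,"linear":[-0.09,0,0],"roll":0}
    - {"jaw":1,"linear":[-0.16,0,0],"roll":0}
    - {"jaw":1,"linear":[-0.23,0,0],"roll":0}
    - {"jaw":1,"linear":[-0.29,0,0],"roll":0}
    - {"jaw":1,"linear":[-0.33,0,0],"roll":0}
    - {"jaw":1,"linear":[-0.35,0,0],"roll":0}
    - {"jaw":1,"linear":[-0.35,0,0],"roll":0}
    - {"jaw":1,"linear":[-0.35,0,0],"roll":0}

```text
t: 6.38
tool_pos: [0.5301, -0.1907, 0.2261]
orientation: [0.449, 1.524, -0.451]
force: [-0.9, 0.8, -6.3]
opening: 0.0441
```

```bash
python3 - <<'E'
from h import *
c=shot('wrist');save(c,'w_held');s=c['s'];print(s['t'],s['tool_pos'],s['force'],s['wrist_torque'],s['opening'],s['q'])
R=cv2.Rodrigues(s['orientation'])[0];print(R)
print(proj(c,[s['tool_pos']+R@[-.0224,0,0]]))
E
```

```text
6.375 [ 0.53013335 -0.19074719  0.22607882] [-0.90580703  0.8374523  -6.29487789] [ 0.01587332 -0.01899041  0.00029734] 0.04406826223949357 [-4.35488936e-01  2.92380702e-02  1.58124216e+00 -1.33851275e-03
  1.53161708e+00 -1.43224902e+00]
[[-1.02174390e-03  5.42980741e-01  8.39744527e-01]
 [-9.99773652e-04  8.39743991e-01 -5.42981611e-01]
 [-9.99998978e-01 -1.39434260e-03 -3.15145460e-04]]
[[279.93945418 270.68876024]]
```

View pics/w_held.png

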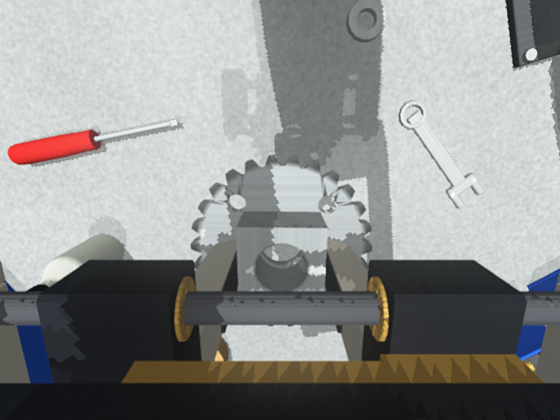

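The sprocket is held level. Its bore shows near (282,269), against (280,271) predicted for the tool axis, so it is centred to about 1 mm. Next I carry it above the hub, turning it towards the stud angle.

>>> apply_moves:
  series:
    - {"jaw":1,"linear":[0,0.02,-0.015],"roll":0.05}
    - {"jaw":1,"linear":[0,0.07,-0.05],"roll":0.1}
    - {"jaw":1,"linear":[0,0.13,-0.094],"roll":0.2}
    - {"jaw":1,"linear":[0,0.2,-0.144],"roll":0.3}
    - {"jaw":1,"linear":[0,0.27,-0.195],"roll":0.4}
    - {"jaw":1,"linear":[0,0.34,-0.246],"roll":0.5}
    - {"jaw":1,"linear":[0,0.41,-0.296],"roll":0.61}
    - {"jaw":1,"linear":[0,0.46,-0.332],"roll":0.61}
    - {"jaw":1,"linear":[0,0.5,-0.361],"roll":0.61}
    - {"jaw":1,"linear":[0,0.52,-0.376],"roll":0.61}
    - {"jaw":1,"linear":[0,0.526,-0.38],"roll":0.61}
    - {"jaw":1,"linear":[0,0.526,-0.38],"roll":0.61}
    - {"jaw":1,"linear":[0,0.526,-0.38],"roll":0.61}

```text
t: 8.05
tool_pos: [0.5102, 0.1971, 0.2256]
orientation: [0.697, 1.456, -0.7]
force: [-0.1, 0.1, -6.3]
opening: 0.0439
```

```bash
python3 - <<'E'
from h import *
s=read_state();R=cv2.Rodrigues(s['orientation'])[0];print(s['t'],s['tool_pos'],s['force'],s['wrist_torque'],s['opening']);print(R,np.degrees(np.arctan2(R[1,1],R[0,1])))
c=shot('scene');save(c,'sc1')
u,v=proj(c,[[.51,.2,.15]])[0].astype(int);print(u,v)
cv2.imwrite('pics/sc1c.png',cv2.resize(c['pixels'][v-70:v+70,u-90:u+90],None,fx=4,fy=4,interpolation=cv2.INTER_CUBIC))
d=(R.T@(np.array([.510,.198,s['tool_pos'][2]])-s['tool_pos']));print(d/.6)
E
```

```text
8.05 [0.51016302 0.19709926 0.22555211] [-0.10756032  0.07499151 -6.33414737] [ 0.01431702 -0.02250221 -0.0278938 ] 0.04388558009476695
[[-1.42779637e-03  7.79901427e-01  6.25900731e-01]
 [-1.19061599e-03  6.25899599e-01 -7.79902734e-01]
 [-9.99998272e-01 -1.85874971e-03  3.49059366e-05]] 38.74832559711706
341 246
[-1.39945558e-06  7.27719683e-04 -1.34087244e-03]
```

View pics/sc1c.png

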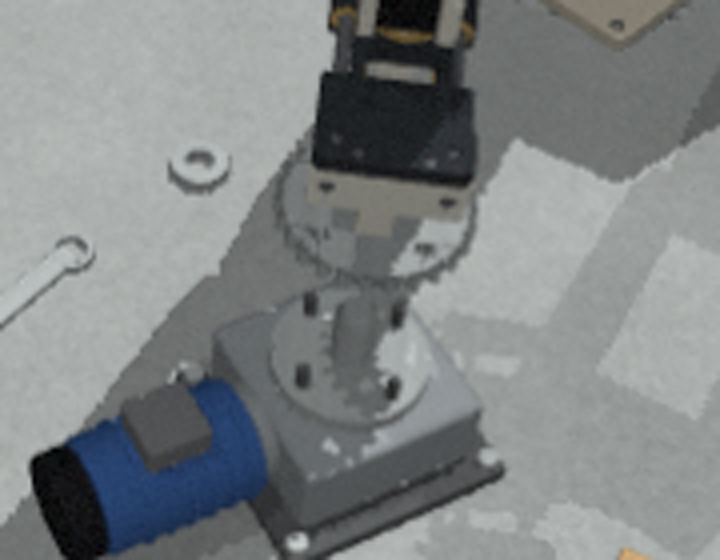

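>>> apply_moves:
  series:
    - {"jaw":1,"linear":[0.02,0.0007,-0.0013],"roll":-0.003}
    - {"jaw":1,"linear":[0.05,0.0007,-0.0013],"roll":-0.003}
    - {"jaw":1,"linear":[0.08,0.0007,-0.0013],"roll":-0.003}
    - {"jaw":1,"linear":[0.105,0.0007,-0.0013],"roll":-0.003}
    - {"jaw":1,"linear":[0.12,0.0007,-0.0013],"roll":-0.003}
    - {"jaw":1,"linear":[0.128,0.0007,-0.0013],"roll":-0.003}
    - {"jaw":1,"linear":[0.13,0.0007,-0.0013],"roll":-0.003}
    - {"jaw":1,"linear":[0.132,0.0007,-0.0013],"roll":-0.003}
    - {"jaw":1,"linear":[0.134,0.0007,-0.0013],"roll":-0.003}
    - {"jaw":1,"linear":[0.136,0.0007,-0.0013],"roll":-0.003}
    - {"jaw":1,"linear":[0.138,0.0007,-0.0013],"roll":-0.003}
    - {"jaw":1,"linear":[0.14,0.0007,-0.0013],"roll":-0.003}
    - {"jaw":1,"linear":[0.14,0.0007,-0.0013],"roll":-0.003}
    - {"jaw":1,"linear":[0.14,0.0007,-0.0013],"roll":-0.003}

```text
t: 9.85
tool_pos: [0.5099, 0.1979, 0.1416]
orientation: [0.696, 1.457, -0.698]
force: [0.8, 0.3, -5.4]
opening: 0.0436
```

>>> apply_moves:
  series:
    - {"jaw":1,"linear":[0.002,0,0],"roll":0}
    - {"jaw":1,"linear":[0.004,0,0],"roll":0}
    - {"jaw":1,"linear":[0.006,0,0],"roll":0}
    - {"jaw":1,"linear":[0.008,0,0],"roll":0}
    - {"jaw":1,"linear":[0.01,0,0],"roll":0}
    - {"jaw":1,"linear":[0.01,0,0],"roll":0}

```text
t: 10.6
tool_pos: [0.5098, 0.1979, 0.1354]
orientation: [0.696, 1.457, -0.699]
force: [0.6, 0.7, -5.8]
opening: 0.0436
```

```bash
python3 - <<'E'
from h import *
s=read_state();print(s['tool_pos'],s['force'],s['wrist_torque'])
E
```

```text
[0.50981399 0.19790837 0.13544308] [ 0.63085539  0.74702329 -5.78297793] [-0.06932233  0.03966382 -0.04363574]
```

>>> apply_moves:
  series:
    - {"jaw":1,"linear":[0.003,0,0],"roll":0}
    - {"jaw":1,"linear":[0.006,0,0],"roll":0}
    - {"jaw":1,"linear":[0.009,0,0],"roll":0}
    - {"jaw":1,"linear":[0.012,0,0],"roll":0}
    - {"jaw":1,"linear":[0.015,0,0],"roll":0}
    - {"jaw":1,"linear":[0.018,0,0],"roll":0}
    - {"jaw":1,"linear":[0.021,0,0],"roll":0}
    - {"jaw":1,"linear":[0.024,0,0],"roll":0}
    - {"jaw":1,"linear":[0.026,0,0],"roll":0}
    - {"jaw":1,"linear":[0.026,0,0],"roll":0}

```text
t: 11.85
tool_pos: [0.5097, 0.1978, 0.1197]
orientation: [0.696, 1.457, -0.699]
force: [-0.1, -0.3, -5.5]
opening: 0.0434
```

```bash
python3 - <<'E'
from h import *
s=read_state();print(s['tool_pos'],s['force'],s['wrist_torque'])
E
```

```text
[0.50969848 0.1978457  0.11970984] [-0.07182137 -0.27802464 -5.5408774 ] [-0.03171291  0.04029187 -0.03059895]
```

>>> apply_moves:
  series:
    - {"jaw":1,"linear":[0.0015,0,0],"roll":0}
    - {"jaw":1,"linear":[0.003,0,0],"roll":0}
    - {"jaw":1,"linear":[0.0045,0,0],"roll":0}
    - {"jaw":1,"linear":[0.006,0,0],"roll":0}
    - {"jaw":1,"linear":[0.0075,0,0],"roll":0}
    - {"jaw":1,"linear":[0.009,0,0],"roll":0}
    - {"jaw":1,"linear":[0.009,0,0],"roll":0}

```text
t: 12.72
tool_pos: [0.5096, 0.1978, 0.1142]
orientation: [0.696, 1.457, -0.699]
force: [-0.7, 0.7, -6.1]
opening: 0.0437
```

>>> apply_moves:
  series:
    - {"jaw":1,"linear":[0.0015,0,0],"roll":0}
    - {"jaw":1,"linear":[0.003,0,0],"roll":0}
    - {"jaw":1,"linear":[0.0045,0,0],"roll":0}
    - {"jaw":1,"linear":[0.006,0,0],"roll":0}
    - {"jaw":1,"linear":[0.0065,0,0],"roll":0}
    - {"jaw":1,"linear":[0.0065,0,0],"roll":0}

```text
t: 13.48
tool_pos: [0.5096, 0.1978, 0.1103]
orientation: [0.696, 1.457, -0.699]
force: [-0.8, -0.5, -6.3]
opening: 0.0437
```

```bash
python3 - <<'E'
from h import *
s=read_state();print(s['tool_pos'],s['force'],s['wrist_torque'])
E
```

```text
[0.50960746 0.19780975 0.11028375] [-0.75803348 -0.48533885 -6.26566925] [-0.03755842 -0.01148974 -0.01712071]
```

The sprocket's underside is now about 5 mm below the stud tips with no load, so the studs are in their holes. I'll keep lowering gently.

>>> apply_moves:
  series:
    - {"jaw":1,"linear":[0.002,0,0],"roll":0}
    - {"jaw":1,"linear":[0.004,0,0],"roll":0}
    - {"jaw":1,"linear":[0.006,0,0],"roll":0}
    - {"jaw":1,"linear":[0.008,0,0],"roll":0}
    - {"jaw":1,"linear":[0.01,0,0],"roll":0}
    - {"jaw":1,"linear":[0.012,0,0],"roll":0}
    - {"jaw":1,"linear":[0.0135,0,0],"roll":0}
    - {"jaw":1,"linear":[0.0145,0,0],"roll":0}
    - {"jaw":1,"linear":[0.0145,0,0],"roll":0}

```text
t: 14.6
tool_pos: [0.5096, 0.1978, 0.1015]
orientation: [0.696, 1.457, -0.699]
force: [0.4, -0.4, -5.5]
opening: 0.0434
```

>>> apply_moves:
  series:
    - {"jaw":1,"linear":[0.001,0,0],"roll":0}
    - {"jaw":1,"linear":[0.002,0,0],"roll":0}
    - {"jaw":1,"linear":[0.003,0,0],"roll":0}
    - {"jaw":1,"linear":[0.003,0,0],"roll":0}

```text
t: 15.1
tool_pos: [0.5096, 0.1978, 0.0997]
orientation: [0.696, 1.457, -0.699]
force: [0.3, -0.0, -6.2]
opening: 0.0439
```

>>> apply_moves:
  series:
    - {"jaw":1,"linear":[0.0006,0,0],"roll":0}
    - {"jaw":1,"linear":[0.0012,0,0],"roll":0}
    - {"jaw":1,"linear":[0.0012,0,0],"roll":0}

```text
t: 15.48
tool_pos: [0.5095, 0.1978, 0.0996]
orientation: [0.696, 1.457, -0.699]
force: [-4.9, -1.7, 3.3]
opening: 0.0441
```

Contact came at TCP z 0.0996, which puts the underside at 0.082, with about 9.5 N of load: it is home. I'll release and retreat.

>>> apply_moves:
  series:
    - {"jaw":0.2,"linear":[0,0,0],"roll":0}
    - {"jaw":-0.5,"linear":[0,0,0],"roll":0}
    - {"jaw":-1,"linear":[0,0,0],"roll":0}
    - {"jaw":-1,"linear":[0,0,0],"roll":0}
    - {"jaw":-1,"linear":[0,0,0],"roll":0}
    - {"jaw":-1,"linear":[0,0,0],"roll":0}
    - {"jaw":-1,"linear":[-0.02,0,0],"roll":0}
    - {"jaw":-1,"linear":[-0.06,0,0],"roll":0}
    - {"jaw":-1,"linear":[-0.12,0,0],"roll":0}
    - {"jaw":-1,"linear":[-0.2,0,0],"roll":0}
    - {"jaw":-1,"linear":[-0.28,0,0],"roll":0}
    - {"jaw":-1,"linear":[-0.33,0,0],"roll":0}
    - {"jaw":-1,"linear":[-0.33,0,0],"roll":0}
    - {"jaw":-1,"linear":[-0.33,0,0],"roll":0}

```text
t: 17.23
tool_pos: [0.5097, 0.198, 0.2969]
orientation: [0.695, 1.458, -0.699]
force: [-0.1, 0.0, -0.6]
opening: 0.0929
```

```bash
python3 - <<'E'
from h import *
c=shot('wrist');save(c,'w_end');s=c['s'];print(s['t'],s['tool_pos'],s['force'],s['opening'])
u,v=proj(c,[[.5095,.199,.1]])[0].astype(int);print(u,v)
cv2.imwrite('pics/endc.png',cv2.resize(c['pixels'][v-55:v+55,u-65:u+65],None,fx=6,fy=6,interpolation=cv2.INTER_CUBIC))
print('exp spigot/boss-bore',(proj(c,[[.5095,.199,.126],[.5095,.199,.122]])-[u-65,v-55])*6)
E
```

```text
17.225 [0.50965558 0.19798661 0.29687349] [-0.10353573  0.01001032 -0.64634478] 0.0929279586364124
281 187
exp spigot/boss-bore [[392.56169057 359.48387148]
 [392.59557988 355.14734434]]
```

View pics/endc.png

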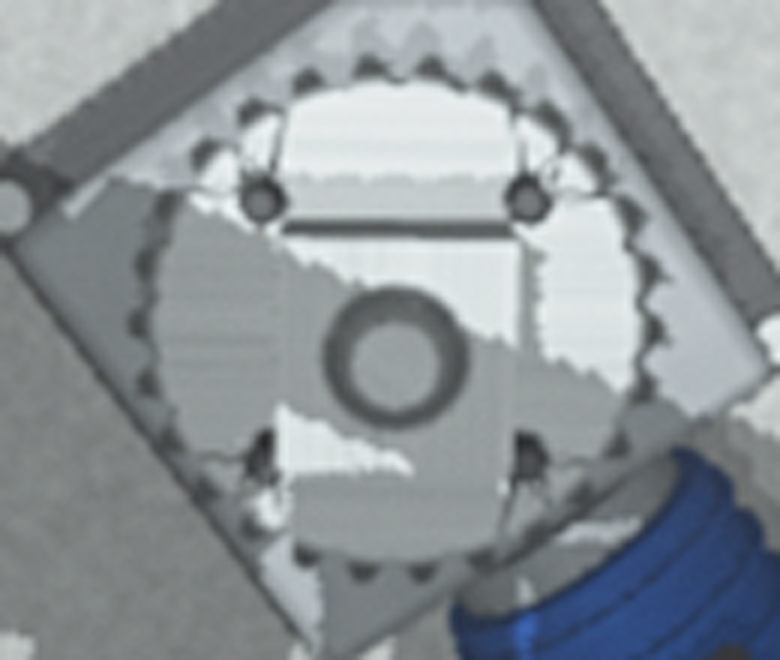

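The four studs show in their holes at crop (264,198), (527,198), (258,458) and (527,458). The spigot tip is centred in the bore at (396,360), against (393,359) expected, and the sprocket sits flat. I'm handing the job in.

```bash
python3 -c "
from plant import *
print(close_job())"
```

```text
the job is handed in; nothing more can be done
None
```

The sprocket is on the hub, boss up, with all four studs through its holes, and it has been released. The job is handed in, and no verdict was reported.

- **Measuring:** the wrist camera put the studs at 83.9° (mod 90) and the hub axis at about (0.5095, 0.199). It put the sprocket at about (0.530, -0.190), turned 57°.
- **Fitting:** I gripped the boss across its flats, turned it about 18° to the stud angle and lowered it gently. It passed the stud tips with no noticeable load and no searching. Contact came with the underside at a calculated 0.082 m, the seat height, at about 9.5 N when I stopped.
- **Last checks:** the final wrist picture shows the four studs in the holes and the spigot centred in the bore, within about 1 mm. The arm ended at about t = 17 s with TCP z 0.297, gripper open and wrist force near zero.
- **Not checked:** I read force only at the end of each move, so I did not see the peak load on the gearmotor. I did not measure the bystanders again at the end, but nothing in the moves came near them.

No check failed or disagreed. An early estimate of the hub position differed by 14 mm between the two fixed cameras, probably because I had picked the spigot tip as a point on the hub face. The wrist view replaced it.

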